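Open the parts dispenser's refill cap of unknown hand

TASK

Take the orange cap off the green canister of the parts dispenser for a refill. It is a partial-turn cap and nobody remembers whether this one has a right-hand or a left-hand thread: find out by trying it one way and the other by its grip bar, turn it the way that gives until it is free, without forcing it against its stop, then lift it straight off. Finish while still holding the cap in the gripper, upright and still, at least 100 mm above where it sat and over the canister; do not put it down or let go, and leave the tote, the casting and the carton undisturbed.

Things in the scene. Friction and masses are not known exactly. Their poses are not given: they have to be found in the camera images.
- cap: Loose orange plastic cap, about 110 g, closed on the canister. Origin: centre of the skirt's lower rim; z up along the turning axis. Ribbed skirt 57 mm in diameter, 23 mm high, closed by a 6 mm disc (top face 29 mm above the origin) with a grip bar on it. Inside, two tabs hook under the neck's lugs (bayonet), so a closed cap cannot be pulled off. It does not rise as it turns and stays where left.
- cap_bar (a point): Centre of the cap's grip bar, 43 mm above the cap's origin. The bar is upright, 50 mm long along the cap's x axis, 14 mm thick (y) and 28 mm high: from the disc at 29 mm to 57 mm above the cap's origin.
- seat (a point): Point on the canister's axis where the closed cap's origin lies, 101 mm above the bench. The cap turns about this point's z, with 2 to 3 mm of sideways play. The wrong way it turns 0.05 to 0.3 rad to a hard stop; the right way (clockwise or anticlockwise, differs from run to run, cannot be seen) it turns easily, lifts straight off when turned 1.0 to 1.5 rad, and stops hard beyond that.
- unit: Parts dispenser bolted to the bench: base plate 150 x 260 x 12 mm, green round canister 80 mm in diameter with its shoulder 100 mm above the bench, grey drive housing 100 x 76 mm, 150 mm high, centred 136 mm along +y from the canister. Origin: on the canister's axis at bench height, z up. The closed cap's x axis lies along the unit's x axis within 0.05 rad.
- tote: Bystander: grey open plastic tote with small castings, 160 x 120 x 60 mm, origin at the centre of its underside.
- casting: Bystander: loose bare aluminium clamp casting, 70 x 35 x 34 mm, origin at the centre of its underside.
- carton: Bystander: closed cardboard carton, 100 x 80 x 70 mm, origin at the centre of its underside.
Not all that is in view belongs to the job. Of the things like the cap, leave any that is red; of the rest the larger one is meant.

How it is judged:
On the way:
1. the cap is turned by more than 0.55 rad from closed while still square on its neck (angle between the x axis of cap and the x axis of unit, either way round above 0.55 rad and z of cap in the frame of unit below 0.115 m and horizontal distance between cap and unit below 0.006 m), for 0.05 s.
At the end, for the whole second after the job is handed in: The fingers hold the cap (over 2 N) at least 90 mm above its closed place, within 100 mm sideways of the canister's axis, upright within 0.35 rad, still (under 0.03 m/s) and touching nothing of the dispenser (z of cap in the frame of unit above 0.191 m and horizontal distance between cap and unit below 0.1 m and angle between cap's own z axis and vertical below 0.35 rad and contact force between the fingers and cap above 2 N and contact force between cap and unit below 0.1 N and linear speed of cap below 0.03 m/s); the arm keeps its last pose, push and grip.
It fails at once if the tote is disturbed (moved over 20 mm) (distance of tote from where it was at the start of the episode above 0.02 m).
It fails at once if the casting is disturbed (moved over 20 mm) (distance of casting from where it was at the start of the episode above 0.02 m).
It fails at once if the carton is disturbed (moved over 20 mm) (distance of carton from where it was at the start of the episode above 0.02 m).
It fails at once if the cap is forced: wrenched over 6 mm off the canister's axis while still on its neck (horizontal distance between cap and unit above 0.006 m and z of cap in the frame of unit below 0.108 m).
It also fails if it takes over 51 s, if anything falls off the work surface, if the arm or the gripper's body presses on something with over 40 N, if the wrist force passes 120 N, or if a joint passes its speed limit or range.

ROBOT

A 6-joint arm with a two-finger parallel gripper is mounted at the origin on the work surface. World frame = base frame: x ahead of the robot, y to its left, z up, the work surface at z = 0. Lengths are in m, angles in rad, forces in N, time in s.
With the tool pointing down it reaches from about 0.25 to 0.775 m from the base axis. Payload 4 kg.
Tool frame: the origin (TCP) lies at the very end of the fingers, on their centre line; the grasp point (between the pads) lies 19 mm behind it (r.pinch_z is the distance from the TCP to the grasp point, in m); z points along the fingers, y is the line along which they close (so a half turn about z gives the same grasp; the last joint's range is limited). The gripper opens to 94 mm and grips with 3 to 60 N. Pads are 16 mm wide; open, the fingers measure 119 mm over their backs; the gripper's body (75 mm by 177 mm) begins 78 mm behind the grasp point.
Start: joints at [1.076, 0.087, 1.371, -0, 1.684, -0.103], TCP at [0.21, 0.508, 0.206] pointing down, gripper open.
Joint ranges: [-3.1, 3.1], [-0.76, 2.03], [0.27, 2.55], [-1.08, 4.22], [0.17, 2.65], [-2.57, 2.57]. Speed limits (rad/s): [2.79, 2.79, 3.14, 3.14, 3.14, 3.14].

INTERFACE

Orientations are given as a unit quaternion [x, y, z, w].
In Python, from station import r, eoat, kinematics, cams, workorder, telemetry gives the robot as it stands. Calls block until the motion is done:
- r.movep(position, orientation): joint-space move of the TCP to a pose.
- r.move_l(position, rotation=None, speed=0.15): straight line of the TCP; rotation=None keeps the orientation; speed is the mean speed in m/s.
- r.move_joints(angles): joint-space move.
- eoat.set_gripper(opening, grasp_force=None): opening from 0.0 (shut) to 1.0 (fully open); grasp_force is the grip in N (None keeps the last); returns when the fingers have stopped.
- r.pause(seconds).
- kinematics.inverse_kinematics(position, orientation): joint angles nearest the present ones, or None.
- cams.grab_frame(name): name is "side" or "top" or "wrist"; returns a dict with "pixels" (480x640x3 uint8, red, green, blue), "intrinsics" (3x3 intrinsics, pixels), "extrinsics" (4x4, takes a point from camera to world coordinates); the wrist camera has in their place "T_tool_cam" (4x4, takes a point from camera to tool coordinates, whose origin is the TCP and whose axes are the flange's). Camera axes: x right, y down, z forward; pixel columns grow to the right and rows downward; lengths in m; the calibration is good to about 2 mm. A picture is of the moment at which its call begins: read the wrist's pose just before it. There is no depth.
A pose or a line that the arm cannot do raises r.PlanningError and nothing moves.
- workorder.sign_off(): hands the job in; it is judged then, once.
Readings, each from a call of its own:
- telemetry.current_time(): time.
- telemetry.current_qpos(): joint angles.
- telemetry.current_joint_vel(): joint speeds.
- telemetry.current_effort(): joint torques, N m.
- telemetry.current_tcp_pos(): TCP position.
- telemetry.current_tcp_rot(): TCP orientation.
- telemetry.current_force(): force on the tool from outside, world axes, zero at the start.
- telemetry.current_ft_torque(): the same for the moment, N m.
- telemetry.current_grip_width(): opening from 0.0 (shut) to 1.0 (fully open).
- telemetry.current_grip_force(): force on a finger pad.
Only numpy, scipy, OpenCV 4.12 (cv2) and the standard library are available. Lean on these libraries where they do the work, as an engineer would, in place of code of your own. Each camera call takes 0.05 s, during which the arm holds its last target. There are 200 camera calls.

## Working session

There is one attempt and no reset: what is moved stays moved. The work goes in short steps, each a Python script; the robot and the scene stay as the last script left them, time stands still between calls to the robot, and variables do not carry over. Pictures are saved under pics/ and viewed, at most 10 in all, crops included, and the job is handed in when it is done.

```bash
ls; mkdir -p pics; python3 - <<'E'
from station import r,cams,telemetry
import cv2,numpy as np
for n in("top","side"):
    f=cams.grab_frame(n); cv2.imwrite(f"pics/{n}0.png",f["pixels"][:,:,::-1]); np.savez(f"{n}.npz",K=f["intrinsics"],T=f["extrinsics"],p=f["pixels"])
    print(f["intrinsics"],f["extrinsics"])
print(telemetry.current_tcp_rot(),telemetry.current_time(),r.pinch_z)
E
```

```text
pics
[[470.42015087   0.         314.61076069]
 [  0.         470.42015087 237.43053804]
 [  0.           0.           1.        ]] [[ 0.10706969 -0.97404573  0.19942666  0.37401948]
 [-0.99423588 -0.10601708  0.01598105  0.06035522]
 [ 0.00557635 -0.19998823 -0.97978243  0.97190099]
 [ 0.          0.          0.          1.        ]]
[[436.06782405   0.         314.88270926]
 [  0.         436.06782405 242.26500814]
 [  0.           0.           1.        ]] [[-0.91262595 -0.19461771  0.35949663  0.29686968]
 [-0.40850786  0.4671655  -0.78414139  0.66975963]
 [-0.01533662 -0.86248498 -0.50585022  0.51429872]
 [ 0.          0.          0.          1.        ]]
[ 1.94657239e-01  9.80870817e-01 -9.54593532e-04 -2.98114355e-04] 0.1 0.0188
```

View pics/top0.png

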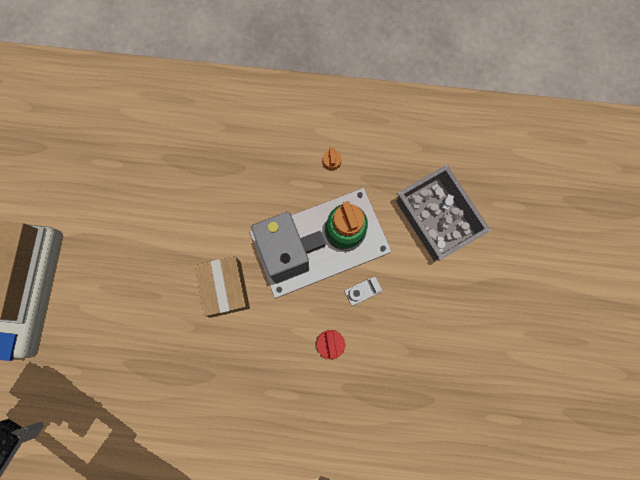

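View pics/side0.png

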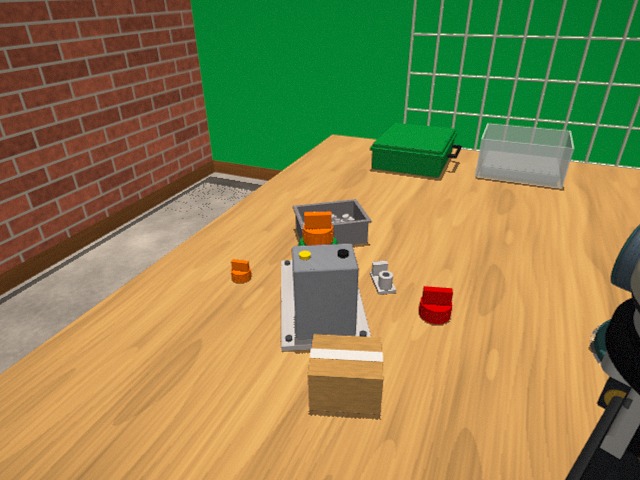

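The top view shows the large orange cap on the canister at about (348,217). The small orange decoy is at (332,159) and the red one at (331,345). The housing lies at (282,247), image-left of the canister. The tote is to the right at (442,212), the casting at (363,291) and the carton at (221,286). I'll enlarge the cap next.

```bash
python3 - <<'E'
import cv2,numpy as np
p=np.load("top.npz")["p"][:,:,::-1]
cv2.imwrite("pics/topc.png",cv2.resize(p[180:305,240:400],None,fx=5,fy=4.8,interpolation=cv2.INTER_CUBIC)[:600])
E
```

```text
(no output)
```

View pics/topc.png

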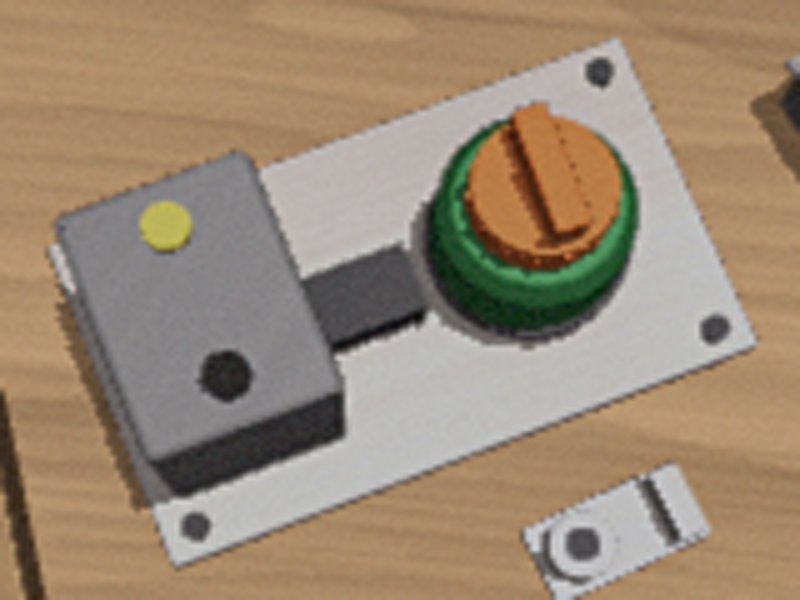

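The crop shows the bar top with corners at about (512,112), (548,102), (590,222) and (556,234). The disc centre is about (545,187), and the plate corners are (620,38), (757,345) and (178,567).

```bash
cat > h.py <<'E'
import numpy as np,cv2
from scipy.spatial.transform import Rotation as R
def ray(K,T,uv,z):
    d=T[:3,:3]@np.linalg.solve(K,[*uv,1]); return T[:3,3]+d*(z-T[2,3])/d[2]
def proj(K,T,P):
    c=T[:3,:3].T@(np.asarray(P)-T[:3,3]); q=K@c; return q[:2]/q[2]
def down(a): # tool z down, tool y (closing) at yaw a+90deg => tool x along a
    return R.from_matrix(np.array([[np.cos(a),np.sin(a),0],[np.sin(a),-np.cos(a),0],[0,0,-1.]])).as_quat()
E
python3 - <<'E'
from h import *
from station import kinematics
d=np.load("top.npz");K,T=d["K"],d["T"]
f=lambda u,v,z:ray(K,T,(240+u/5-.4,180+v/4.8-.4),z)
b=[f(*p,.158) for p in((512,112),(548,102),(590,222),(556,234))]
print("bar",np.mean(b,0),[np.linalg.norm(b[i]-b[(i+1)%4]) for i in range(4)])
v=b[2]+b[3]-b[0]-b[1];print("baryaw",np.arctan2(v[1],v[0]))
print("disc",f(545,187,.130))
c=[f(*p,.012) for p in((620,38),(757,345),(178,567))]
print(c,np.linalg.norm(c[0]-c[1]),np.linalg.norm(c[1]-c[2]));v=c[1]-c[0];print(np.arctan2(v[1],v[0]))
v=c[1]-c[2];print(np.arctan2(v[1],v[0])+np.pi/2)
for x in(f(*((210),-190),0),):pass
P=np.mean(b,0)
yaw=np.arctan2(*(b[2]+b[3]-b[0]-b[1])[1::-1])
for k in(0,np.pi):
  for dy in(-1.5,0,1.5):
    for z in(.134,.26):
      q=kinematics.inverse_kinematics([P[0],P[1],z],down(yaw+k+dy));print(k,dy,z,None if q is None else np.round(q,2))
E
```

```text
bar [0.58814714 0.01555232 0.158     ] [np.float64(0.013546547282263023), np.float64(0.04817045146150205), np.float64(0.012979186727696065), np.float64(0.049056428382416896)]
baryaw -2.7280378521460964
disc [0.58744176 0.01563015 0.13      ]
[array([ 0.68857616, -0.01610672,  0.012     ]), array([ 0.55699704, -0.08451307,  0.012     ]), array([0.43663189, 0.1421258 , 0.012     ])] 0.14829866597683486 0.25661828296584316
-2.6621618638163844
0.4882074878869178
0 -1.5 0.134 [-0.07  0.2   1.39 -0.    1.56 -0.55]
0 -1.5 0.26 [-0.07  0.17  1.17 -0.    1.8  -0.55]
0 0 0.134 [-0.07  0.2   1.39 -0.    1.56 -2.05]
0 0 0.26 [-0.07  0.17  1.17 -0.    1.8  -2.05]
0 1.5 0.134 None
0 1.5 0.26 None
3.141592653589793 -1.5 0.134 None
3.141592653589793 -1.5 0.26 None
3.141592653589793 0 0.134 [-0.07  0.2   1.39 -0.    1.56  1.09]
3.141592653589793 0 0.26 [-0.07  0.17  1.17 -0.    1.8   1.09]
3.141592653589793 1.5 0.134 [-0.07  0.2   1.39 -0.    1.56 -0.41]
3.141592653589793 1.5 0.26 [-0.07  0.17  1.17 -0.    1.8  -0.41]
```

Sizes and reach check out: the bar measures 48 x 13 mm and the bar and disc centres agree within 1 mm. I'll move above the cap and check with the wrist camera.

```bash
python3 - <<'E'
from h import *
from station import r,cams,telemetry,eoat
r.movep([.5878,.0156,.24],down(.43))
eoat.set_gripper(.5,20)
p=telemetry.current_tcp_pos();q=telemetry.current_tcp_rot()
f=cams.grab_frame("wrist");K=f["intrinsics"]
W=np.eye(4);W[:3,:3]=R.from_quat(q).as_matrix();W[:3,3]=p
T=W@f["T_tool_cam"];im=f["pixels"][:,:,::-1]
np.savez("wr.npz",K=K,T=T,p=im)
cv2.imwrite("pics/w1.png",im)
print(telemetry.current_time(),p,proj(K,T,[.5878,.0156,.158]),telemetry.current_force(),telemetry.current_ft_torque())
E
```

```text
3.2417 [0.58780008 0.01553923 0.24001309] [313.44376617 253.05751006] [-0.68760953 -0.63531692 -0.39159913] [-0.0649028   0.14543608 -0.00400798]
```

View pics/w1.png

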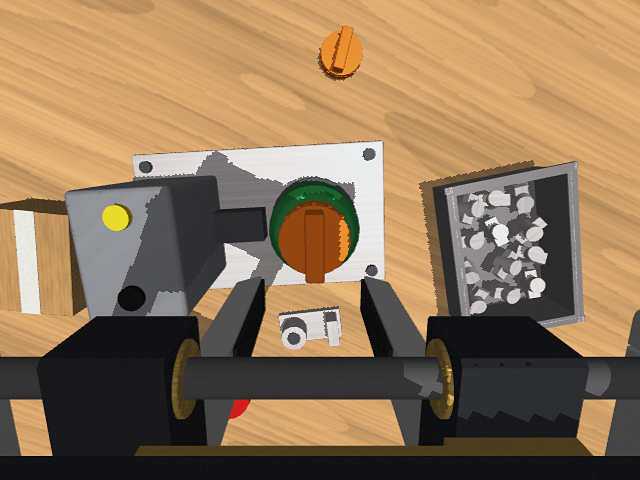

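The wrist view shows the bar upright between the fingers, running from about (314,211) to (315,283), against a predicted centre of (313,253). I'll measure it before descending.

```bash
python3 - <<'E'
from h import *
d=np.load("wr.npz");K,T=d["K"],d["T"];im=d["p"]
cv2.imwrite("pics/w1c.png",cv2.resize(im[190:300,250:380],None,fx=5,fy=5,interpolation=cv2.INTER_CUBIC))
for a in((304,211),(325,211),(324,283),(306,283)):print(a,ray(K,T,a,.158))
c,s=np.cos(.43),np.sin(.43)
for z in(.158,.130):
  for dx in(-.025,.025):
    for dy in(-.007,.007):print(z,dx,dy,proj(K,T,[.5878+c*dx-s*dy,.0156+s*dx+c*dy,z]).round(1))
E
```

```text
(304, 211) [0.61206187 0.03387007 0.158     ]
(325, 211) [0.61805357 0.02083113 0.158     ]
(324, 283) [ 5.70880207e-01 -4.91236360e-04  1.58000000e-01]
(306, 283) [0.56550807 0.01119627 0.158     ]
0.158 -0.025 -0.007 [323.2 286.9]
0.158 -0.025 0.007 [303.6 286.8]
0.158 0.025 -0.007 [323.7 217.8]
0.158 0.025 0.007 [303.3 217.8]
0.13 -0.025 -0.007 [322.2 274.9]
0.13 -0.025 0.007 [304.4 274.9]
0.13 0.025 -0.007 [322.7 211.8]
0.13 0.025 0.007 [304.2 211.8]
```

View pics/w1c.png

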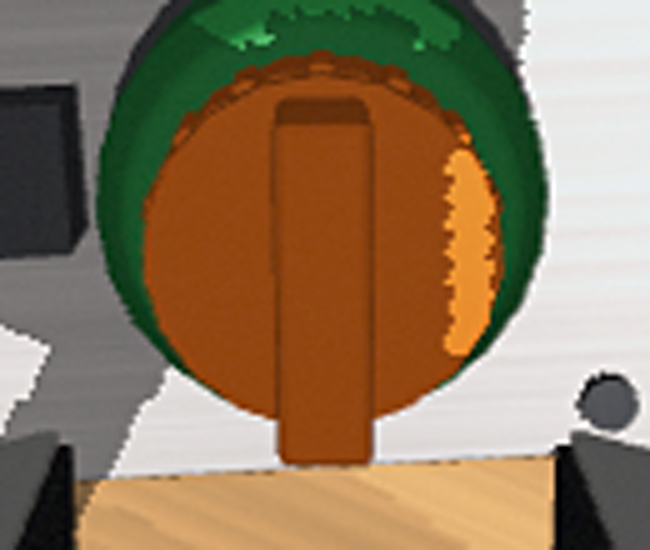

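The bar top spans rows 215–283 and columns 305–325, so it agrees with the top camera within about 2 mm. I'll use the mean centre (0.589, 0.0156), descend, grip gently and probe both ways while watching the moment.

```bash
cat >> h.py <<'E'
from station import r,cams,telemetry as t,eoat
C=np.array([.589,.0156]);Y0=.43;Z=.134
def turn(a,z=Z,speed=.15): r.movep([*C,z],down(Y0+a))
def rd(tag):
    print(tag,round(t.current_time(),2),"F",np.round(t.current_force(),2),"M",np.round(t.current_ft_torque(),3),"grip",round(t.current_grip_width(),3),np.round(t.current_grip_force(),1),flush=True)
E
python3 - <<'E'
from h import *
r.move_l([*C,Z],down(Y0),speed=.12);rd("down")
eoat.set_gripper(0.0,15);rd("grip")
for s in(1,-1):
    for k in(1,2,3,4,5,6,7):
        turn(s*.06*k);rd(s*k)
        if abs(t.current_ft_torque()[2])>.12:break
    turn(0);rd("back")
E
```

```text
down 4.28 F [ 0.1  -0.07  0.87] M [-0.043  0.199  0.003] grip 0.501 0.0
grip 4.88 F [-0.45 -0.57  0.35] M [-0.106  0.151 -0.016] grip 0.148 15.0
1 5.13 F [-0.14 -0.63  0.78] M [-0.056  0.191  0.043] grip 0.149 15.0
2 5.38 F [-0.14 -0.57  1.53] M [-0.097  0.144  0.044] grip 0.149 15.0
3 5.63 F [-0.61 -0.46  1.22] M [-0.082  0.166  0.074] grip 0.15 15.0
4 5.88 F [ 1.66 -0.64  2.05] M [-0.296 -0.212 -0.039] grip 0.149 15.0
5 6.13 F [ 2.8  -2.09  1.22] M [-0.406 -0.417 -0.291] grip 0.149 15.2
back 6.53 F [-0.67  0.24  2.33] M [-0.064  0.129 -0.074] grip 0.145 15.0
-1 6.78 F [-1.    0.72  4.74] M [ 0.051  0.233 -0.045] grip 0.15 15.0
-2 7.03 F [0.76 0.58 4.15] M [0.08  0.242 0.   ] grip 0.148 15.0
-3 7.28 F [-0.7   0.77  4.32] M [ 0.107  0.18  -0.027] grip 0.146 15.0
-4 7.53 F [0.22 0.09 5.42] M [ 0.111  0.16  -0.03 ] grip 0.149 15.0
-5 7.78 F [-0.    0.91  5.07] M [ 0.047  0.185 -0.052] grip 0.15 15.0
-6 8.03 F [0.61 0.7  4.86] M [ 0.086  0.206 -0.065] grip 0.147 15.0
-7 8.28 F [0.45 1.36 5.52] M [ 0.034  0.143 -0.111] grip 0.152 15.0
back 8.76 F [-0.72 -0.7   5.68] M [-0.022  0.142  0.016] grip 0.151 15.0
```

There is a hard stop at about +0.27 (anticlockwise), and clockwise gives freely. I'll turn clockwise until the resistance rises, then back off slightly.

```bash
python3 - <<'E'
from h import *
for a in(.4,.75,.95,1.0,1.05,1.1,1.15,1.2,1.25,1.3,1.35,1.4,1.44):
    turn(-a);rd(-a)
    if abs(t.current_ft_torque()[2])>.17:
        turn(-a+.05);rd("back");break
p=t.current_tcp_pos();q=t.current_tcp_rot();f=cams.grab_frame("wrist");cv2.imwrite("pics/w2.png",f["pixels"][:,:,::-1])
E
```

```text
-0.4 9.22 F [-0.12  0.51  5.15] M [ 0.079  0.149 -0.043] grip 0.15 15.0
-0.75 9.65 F [-0.5   0.87  4.33] M [ 0.065  0.144 -0.085] grip 0.15 15.0
-0.95 9.96 F [ 0.06 -0.3   4.94] M [ 0.114  0.137 -0.061] grip 0.147 15.0
-1.0 10.21 F [-0.07 -0.2   5.18] M [ 0.071  0.115 -0.028] grip 0.147 15.0
-1.05 10.46 F [ 0.45 -0.03  4.91] M [ 0.06   0.14  -0.055] grip 0.148 15.0
-1.1 10.71 F [0.86 0.4  4.8 ] M [ 0.077  0.15  -0.135] grip 0.149 15.0
-1.15 10.96 F [-0.16  0.82  4.72] M [ 0.064  0.135 -0.046] grip 0.144 15.0
-1.2 11.21 F [ 0.12 -0.35  4.17] M [ 0.091  0.132 -0.042] grip 0.146 15.0
-1.25 11.46 F [0.02 0.33 4.77] M [ 0.142  0.192 -0.049] grip 0.147 15.0
-1.3 11.71 F [-0.4  -0.39  4.98] M [ 0.145  0.171 -0.   ] grip 0.144 15.0
-1.35 11.96 F [ 0.03 -0.72  4.94] M [ 0.135  0.166 -0.021] grip 0.146 15.0
-1.4 12.21 F [-0.14 -1.06  5.45] M [0.164 0.163 0.001] grip 0.148 15.0
-1.44 12.46 F [-0.98  0.98  5.3 ] M [ 0.139  0.091 -0.05 ] grip 0.149 15.0
```

View pics/w2.png

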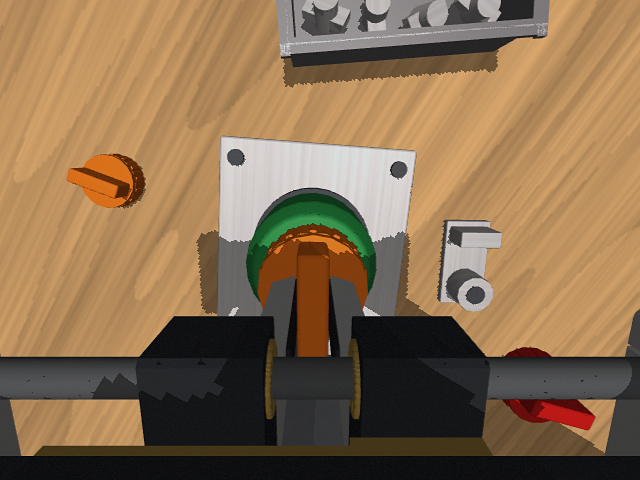

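The bar at (312,270) is still square in the fingers after 1.44 rad, so the cap turned with them. No stop was felt, so I'll test with a gentle lift.

```bash
python3 - <<'E'
from h import *
eoat.set_gripper(0.0,25)
q=down(Y0-1.44)
ok=True
for dz in(.001,.002,.003,.005,.008):
    r.move_l([*C,Z+dz],q,speed=.03);rd(dz)
    if t.current_force()[2]<-7: ok=False;r.move_l([*C,Z],q,speed=.03);rd("stuck");break
if ok:
    r.move_l([*C,Z+.04],q,speed=.06);rd("up")
    r.move_l([*C,Z+.125],q,speed=.08);r.pause(.5);rd("top")
    for n in("side",):
        f=cams.grab_frame(n);cv2.imwrite("pics/s2.png",cv2.resize(f["pixels"][120:360,200:520,::-1],None,fx=2,fy=2))
E
```

```text
0.001 12.97 F [0.74 1.11 0.84] M [ 0.074  0.146 -0.015] grip 0.146 25.0
0.002 13.22 F [-0.54  0.04 -0.98] M [0.105 0.099 0.042] grip 0.145 25.0
0.003 13.47 F [ 0.58  0.83 -0.83] M [0.067 0.111 0.038] grip 0.147 25.0
0.005 13.72 F [ 0.26 -0.17 -1.85] M [ 0.029  0.17  -0.037] grip 0.149 25.0
0.008 13.97 F [ 0.24  0.15 -1.55] M [ 0.041  0.163 -0.023] grip 0.148 25.0
up 14.66 F [-0.17 -0.13 -1.17] M [0.048 0.148 0.055] grip 0.148 25.0
top 16.38 F [ 0.01 -0.55 -1.47] M [0.035 0.113 0.037] grip 0.151 25.0
```

View pics/s2.png

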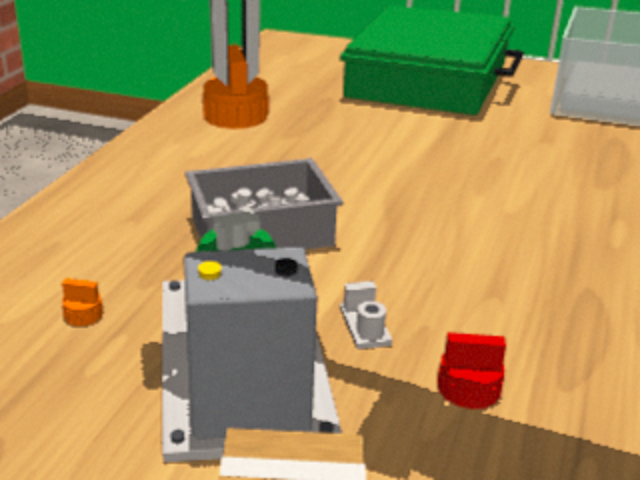

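The cap hangs upright in the fingers at crop (236,98), well above the bare neck at (237,232). It is about 125 mm up, and nothing else has moved.

```bash
python3 -c "
from station import workorder
print(workorder.sign_off())"
```

```text
the job is handed in; nothing more can be done
None
```

The cap came off clockwise (seen from above, a left-hand thread): it met a stop about 0.27 rad anticlockwise, turned freely to 1.44 rad clockwise and lifted straight off, and I handed the job in with it held upright about 125 mm above its seat.

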